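# Lever open the charging dock and plug in the scale's battery

## Task

Put the shop scale's battery on charge. Lever up the charging dock's dust cover with the blade of the flat scraper in the notch at its front (do not lift it with the fingers), swing the cover back past upright so that it stays open, and lay the scraper flat on the counter again, clear of the dock and the holder. Take the battery out of its wooden holder and, keeping it upright, plug it squarely and fully home in the dock's socket; its ends are out of reach there, so set it down on the way and take it again by its long faces, and leave the other goods where they are.

Things in the scene. Friction and masses are not known exactly. Their poses are not given: they have to be found in the camera images.
- dock: Grey plastic charging dock fixed to the counter, 150 (x) x 112 (y) x 72 mm high. Origin: centre of its underside; z up, its front faces its own -x, towards the robot. In its top is a bay 104 (x) x 74 (y) mm, floor 45 mm above the counter. With the battery in, the bay's side walls leave no room for fingers at the battery's y ends; there are 35 mm free before and behind it.
- socket (a point): Centre of the mouth of the socket in the bay floor, 45 mm above the counter at the dock's centre; axes as the dock's. Rectangular hole 29 mm (dock x) x 43 mm (dock y), 40 mm deep, mouth chamfered by about 2 mm, hidden while the cover is shut.
- notch (a point): Centre of the opening of the pry notch in the middle of the dock's front face, just under the cover's front edge, 62.5 mm above the counter; axes as the dock's. The notch is 40 mm wide (y) and 9 mm high (58 to 67 mm above the counter) and goes straight through the 23 mm thick front wall into the bay; its ceiling is the cover's underside. The counter between dock and robot is clear.
- cover_hinge (a point): Centre of the cover's hinge axis at the dock's back, 60 mm behind the dock's centre, 70 mm above the counter; the axis is along the dock's y.
- cover (a joint): Angle of the dock's flat grey dust cover: 0 shut, grows as the front edge rises, 1.57 upright, 1.9 stop. Plate 135 mm long (hinge to the dock's front face), 84 wide, 5 thick, its underside 67 and top 72 mm above the counter when shut, let in between the dock's side rims: no edge for fingers. Its stiff hinge (0.2 N m, about 2 N at the front edge) stays where it is left.
- cover_edge (a point): Middle of the cover's front edge, 135 mm from the hinge axis; moves with the cover.
- scraper: Flat scraper lying loose on the counter: wooden handle 100 x 22 wide x 20 mm thick, then a straight steel blade 90 mm long in view, 18 wide, 3 mm thick at mid-thickness of the handle. 190 mm long in all, about 0.12 kg. Origin: on its underside at its balance point, 25 mm behind the front end of the handle (75 mm from the rear end); x points to the blade tip, z up.
- blade_tip (a point): Middle of the scraper blade's end, 115 mm ahead of the scraper's origin and 10 mm above its underside; axes as the scraper's.
- holder: Wooden battery holder fixed to the counter: base 70 (x) x 52 (y) x 8 mm thick; two upright plates 7 mm thick, 52 mm wide (y), tops 72 mm above the counter, 37 mm apart inside. Origin: centre of its underside, z up. The battery stands between the plates on the base; they cover its x faces, so only its head's y ends, 5 mm proud of the plates each side, can be gripped.
- battery: Black block battery, upright in the holder, 66 mm high, about 0.22 kg. Plug (lower part) 26 (x) x 40 (y) mm, 36 long; head (upper part) 34 (x) x 62 (y) x 30 mm high. Origin: centre of the plug's lower face, z up; 8 mm above the counter in the holder, 9 mm when plugged fully home, head resting on the bay floor. Fits either way round. Stands steadily by itself on the plug on a flat surface.
- jar: Clear jar with steel cap, 64 mm across, 85 mm high, a bystander. Origin: centre of its underside.
- tins: Pile of three flat aluminium tins, 70 mm across, 54 mm high, a bystander. Origin: centre of its underside.
- soap: White bar of soap 75 x 50 x 26 mm, a bystander. Origin: centre of its underside.
- brush: Wooden scrubbing brush 130 x 40 x 36 mm, bristles down, a bystander. Origin: centre of its underside.

How it is judged (in metres and radians):
On the way, in this order (a step that is already met when the one before it is completed fails the run):
1. the cover has been levered up off its seat (more than 0.3 rad) (value of joint cover above 0.3 rad), for 0.1 s.
2. the cover has been swung back past upright (more than 1.6 rad) (value of joint cover above 1.6 rad), for 0.1 s.
At the end, for the whole second after the job is handed in: Cover open past upright (over 1.6 rad); battery fully home in the socket (origin under 12 mm above the dock's underside, 4 mm from the socket axis, tilt 0.06 and turn 0.1 rad from the dock's) and at rest; scraper flat and still on the counter, touching neither dock nor holder (value of joint cover above 1.6 rad and z of battery in the frame of dock below 0.012 m and horizontal distance between battery and socket below 0.004 m and angle between the z axis of battery and the z axis of dock, either way round below 0.06 rad and angle between the y axis of battery and the y axis of dock, either way round below 0.1 rad and linear speed of each of battery, scraper below 0.01 m/s and height (world z) of scraper between -0.004 and 0.006 m and angle between scraper's own z axis and vertical below 0.1 rad and contact force between scraper and dock below 0.1 N and contact force between scraper and holder below 0.1 N).
It fails at once if the gripper or arm touches the cover before the blade has raised it by 0.3 rad (value of joint cover below 0.3 rad and contact force between any of the fingers, the arm and cover_c0 above 1 N).
It fails at once if the battery is tipped over (more than 0.6 rad) (angle between battery's own z axis and vertical above 0.6 rad).
It fails at once if one of the other goods is pushed away (more than 30 mm) (distance of any of jar, tins, soap, brush from where it was at the start of the episode above 0.03 m).
It also fails if it takes over 72 s, if anything falls off the work surface, if the arm or the gripper's body presses on something with over 40 N, if the wrist force passes 120 N, or if a joint passes its speed limit or range.

## Robot

A 6-joint arm with a two-finger parallel gripper is mounted at the origin on the work surface. World frame = base frame: x ahead of the robot, y to its left, z up, the work surface at z = 0. Lengths are in mm, angles in rad, forces in N, time in s.
With the tool pointing down it reaches from about 250 to 775 mm from the base axis. Payload 4 kg.
Tool frame: the origin (TCP) lies at the very end of the fingers, on their centre line; the grasp point (between the pads) lies 19 mm behind it; z points along the fingers, y is the line along which they close (so a half turn about z gives the same grasp; the last joint's range is limited). The gripper opens to 85 mm and grips with 20 to 120 N. Pads are 22 mm wide; open, the fingers measure 114 mm over their backs; the gripper's body (76 mm by 85 mm) begins 54 mm behind the grasp point. The pads swing forward as they close: fully open they stand 13 mm farther back than shut.
Start: joints at [1.088, 0.087, 1.371, -0, 1.684, -0.103], TCP at [203.914, 510.82, 231.341] pointing down, gripper open.
Joint ranges: [-3.1, 3.1], [-0.76, 2.03], [0.27, 2.55], [-1.08, 4.22], [0.17, 2.65], [-2.57, 2.57]. Speed limits (rad/s): [2.79, 2.79, 3.14, 3.14, 3.14, 3.14].

## Interface

Orientations are given as a unit quaternion [w, x, y, z].
In Python, from rig import sensors, read_camera, close_job gives the robot as it stands. The module is installed in compiled form; this text tells all that it offers.
- The arm moves only by the tool play_rows, never from a script. Its argument "commands" is a list of rows, each a list of 2 entries, a list of its own where there are three numbers: the shift along the world's x, y, z in m, then the turn about the world's z in rad. In form: [[[x, y, z], turn], ...]. A call has exactly 5 rows; each row shifts and turns the commanded pose from where the row before left it; what a row does not reach is not made up. A row lasts 1/10 s, in which the tool goes at most 50 mm and 8.59 degrees, less where a joint would pass 70% of its speed; a pose out of reach is approached as far as the arm can. A call is refused whole if a number of a shift passes 0.05 or a number of a turn 0.15, either way. A call with a gripper value outside its range is refused whole. "fingers" is the closure, from -1 (fully open) to 1 (shut), set as the call begins (left out, the last holds). The fingers move at their own pace and stop on an object; "grip_force" is the grip in N (left out, the last holds). Time passes only in rows, so rows that do not move let the fingers close, or fill a call up. It gives the time, the measured TCP pose, the force, the opening and the grip force at its end, in the units of the state.
- sensors.sense(): the state, without advancing time (a new reading comes with each control period).
- read_camera(name): name is "scene" or "top"; returns a dict with "frame" (480x640x3 uint8, red, green, blue), "depth" (480x640 float32, mm along the optical axis (not along the pixel's ray), 0 where there is no reading), "K" (3x3 intrinsics, pixels), "dist_coeffs" ([k1, k2, p1, p2, k3] as OpenCV has them; the pictures are not rectified), "R" (3x3) and "t" (3): a world point X has camera coordinates R X + t. Camera axes: x right, y down, z forward; pixel columns grow to the right and rows downward; lengths in mm; the calibration is good to about 2 mm. A picture is of the moment at which its call begins.
- close_job(): hands the job in; it is judged then, once.
The state is a dict: "t": time; "joint_pos": joint angles; "qvel": joint speeds; "joint_torque": joint torques, N m; "position": TCP position; "eef_rot": TCP orientation; "force": force on the tool from outside, world axes, zero at the start; "ft_torque": the same for the moment, N m; "width": finger opening in mm; "gripper_force": force on a finger pad.
Only numpy, scipy, OpenCV 4.12 (cv2) and the standard library are available. Lean on these libraries where they do the work, as an engineer would, in place of code of your own. Each camera call takes 0.05 s, during which the arm holds its last target. There are 200 camera calls.

## Working session

There is one attempt and no reset: what is moved stays moved. The work goes in short steps, Python scripts to look and compute and a tool call to move; the robot and the scene stay as the last step left them, time stands still between calls to the robot, and variables do not carry over. Pictures are saved under pics/ and viewed, at most 10 in all, crops included, and the job is handed in when it is done.

Besides the shell and the picture viewer there is one more tool, called by a JSON object that holds its "api" and its "payload", one argument or row to a line. play_rows: Moves the arm, as the interface text tells. Its arguments: {"type":"object","properties":{"commands":{"type":"array"},"fingers":{"type":"number"},"grip_force":{"type":"number"}},"required":["commands"]}

```bash
mkdir -p pics; python3 - <<'E'
from rig import sensors, read_camera
import cv2,numpy as np,pickle
for n in("top","scene"):
    c=read_camera(n);pickle.dump(c,open(n+".pkl","wb"))
    cv2.imwrite(f"pics/{n}0.png",c["frame"][:,:,::-1])
    print(n,c["K"].tolist(),c["dist_coeffs"],c["R"].round(3).tolist(),c["t"])
print(sensors.sense())
E
```

```text
top [[562.5062311373529, 0.0, 319.13455211141616], [0.0, 562.5062311373529, 235.90573381260785], [0.0, 0.0, 1.0]] [-0.08039356  0.          0.          0.          0.        ] [[-0.016, -1.0, -0.011], [-0.99, 0.018, -0.142], [0.142, 0.009, -0.99]] [  13.23321805  531.12648655 1063.76305485]
scene [[442.23879255807725, 0.0, 323.5701568153922], [0.0, 442.23879255807725, 239.40187510869842], [0.0, 0.0, 1.0]] [-0.08837088  0.          0.          0.          0.        ] [[-0.44, 0.898, 0.004], [0.562, 0.279, -0.779], [-0.701, -0.341, -0.627]] [ 224.28063691 -220.5232815  1268.31158641]
{'t': 0.1, 'joint_pos': array([ 1.08792606e+00,  8.78896596e-02,  1.37209164e+00, -7.78632979e-06,
        1.68359360e+00, -1.03068619e-01]), 'qvel': array([ 0.00103402, -0.00022705, -0.00331229, -0.00042319,  0.00231542,
       -0.00041891]), 'joint_torque': array([ 2.40830785e-03, -3.53017116e+01, -3.14216888e+01, -8.60362047e-05,
        8.03774747e-03, -6.77977397e-06]), 'position': array([203.69044899, 510.41853486, 230.25731006]), 'eef_rot': array([-2.82529949e-04,  1.88761838e-01,  9.82022396e-01, -9.50013030e-04]), 'force': array([-0.83298954,  0.50669009,  0.03052208]), 'ft_torque': array([-0.03372161,  0.00925729, -0.02395166]), 'gripper_force': 0.0, 'width': 85.32582894949813}
```

View pics/top0.png

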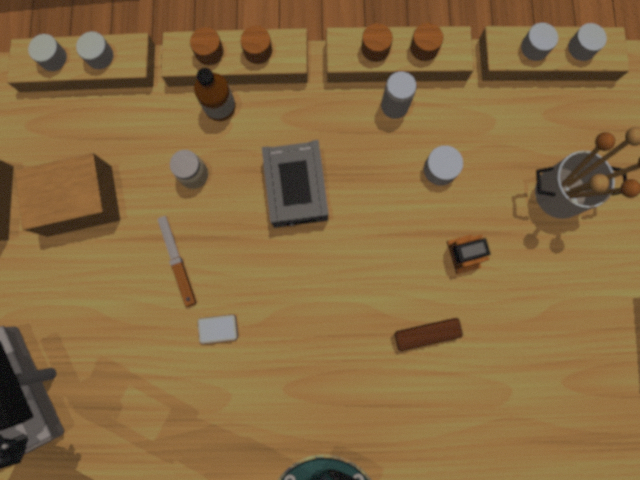

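View pics/scene0.png

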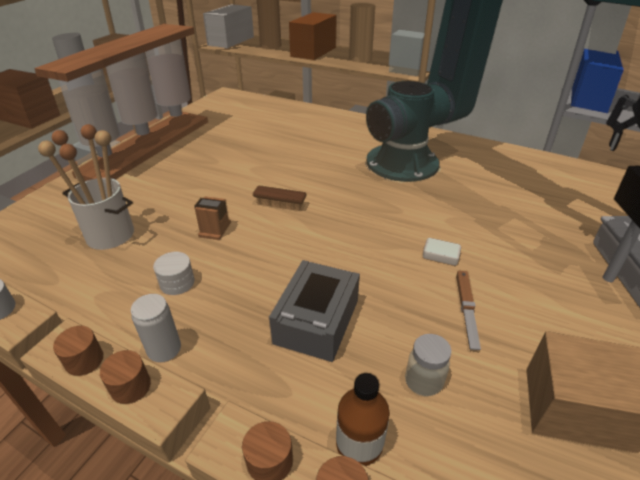

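The top view shows the dock at (295,185), the scraper at (178,262) with its blade up and the jar near its tip (188,168). The holder and battery are at (470,250), the soap at (218,328), the brush at (428,334) and the tins at (443,165). The scene view shows the same layout, with the cover hinge on the far side from the robot.

```bash
cat > h.py <<'E'
import numpy as np,cv2
from rig import sensors, read_camera
def cloud(c):
    h,w=c["depth"].shape
    u,v=np.meshgrid(np.arange(w),np.arange(h))
    p=cv2.undistortPoints(np.stack([u,v],-1).reshape(-1,1,2).astype(np.float64),c["K"],c["dist_coeffs"]).reshape(h,w,2)
    r=np.dstack([p,np.ones((h,w))])
    return (r*c["depth"][...,None]-c["t"])@c["R"], r@c["R"], -c["R"].T@c["t"]
def onplane(c,uv,z):
    p=cv2.undistortPoints(np.array(uv,float).reshape(-1,1,2),c["K"],c["dist_coeffs"]).reshape(-1,2)
    d=np.c_[p,np.ones(len(p))]@c["R"]; o=-c["R"].T@c["t"]
    return (o+d*((z-o[2])/d[:,2])[:,None])[:,:2]
def rect(p):
    (cx,cy),(a,b),t=cv2.minAreaRect(p.astype(np.float32)); 
    return np.round([cx,cy,a,b,t],1)
E
python3 - <<'E'
from h import *
import pickle
c=pickle.load(open("top.pkl","rb"));W,d,o=cloud(c)
f=c["frame"].astype(int)
print("table z",np.median(W[380:420,200:280,2]), "noise",W[380:420,200:280,2].std())
def reg(u0,u1,v0,v1): return np.s_[v0:v1,u0:u1]
def byheight(n,s,lo,hi,zp):
    z=W[s][...,2]; m=(z>lo)&(z<hi); n_,l,st,_=cv2.connectedComponentsWithStats(m.astype(np.uint8))
    k=1+np.argmax(st[1:,4]); vv,uu=np.nonzero(l==k)
    q=onplane(c,np.c_[uu+s[1].start,vv+s[0].start],zp)
    print(n,len(q),"zmed",W[s][l==k][:,2].mean().round(1),rect(q),"mean",q.mean(0).round(1),"depthmean",W[s][l==k][:,:2].mean(0).round(1))
byheight("dock",reg(250,340,125,235),62,85,72)
byheight("holder+bat",reg(440,500,225,275),62,90,72)
byheight("bathead",reg(440,500,225,275),73.2,90,74)
byheight("jar",reg(165,215,140,195),70,100,85)
byheight("soap",reg(190,245,305,350),18,40,26)
byheight("brush",reg(385,470,310,360),25,50,36)
byheight("tins",reg(420,470,140,190),45,70,54)
byheight("scraper handle",reg(165,205,250,310),12,30,20)
byheight("scraper",reg(150,205,210,310),5,30,10)
# dark battery mask
s=reg(440,500,225,275);m=(f[s].max(-1)<75)
for name,mm in(("dark",m),):
    vv,uu=np.nonzero(mm);print(name,len(vv),rect(onplane(c,np.c_[uu+440,vv+225],74)))
big=cv2.resize(np.hstack([c["frame"][215:285,430:510],c["frame"][130:200+0,265-40+30:335]]),None,fx=5,fy=5,interpolation=cv2.INTER_CUBIC)
cv2.imwrite("pics/c1.png",big[:,:,::-1])
E
```

```text
table z 0.8336617888500775 noise 48.825027321969294
dock 4292 zmed 72.1 [635.   49.2 150.7 112.3   6.8] mean [633.   48.9] depthmean [633.   48.9]
holder+bat 818 zmed 72.8 [ 494.5 -285.6   51.5   63.6   13.5] mean [ 494.7 -285.3] depthmean [ 494.6 -285.1]
bathead 346 zmed 75.0 [ 497.8 -286.    41.2   60.2   11.3] mean [ 495.  -286.4] depthmean [ 494.8 -286.2]
jar 679 zmed 84.9 [668.7 260.2  59.9  53.1  44.6] mean [668.4 260.7] depthmean [668.5 260.7]
soap 991 zmed 26.1 [354.1 206.5  50.2  75.8   6.4] mean [353.9 206.3] depthmean [353.9 206.3]
brush 1423 zmed 35.2 [ 337.3 -202.6   40.4  130.6   11. ] mean [ 337.2 -202.2] depthmean [ 337.1 -202.3]
tins 988 zmed 53.4 [ 670.  -245.7   69.5   69.8   87.3] mean [ 670.2 -246.3] depthmean [ 670.4 -246.4]
scraper handle 626 zmed 19.9 [457.  280.7 118.8  24.4  18.8] mean [451.5 278.9] depthmean [451.5 278.9]
scraper 997 zmed 16.8 [491.3 293.4 191.4  27.   18. ] mean [482.2 291.1] depthmean [481.7 289.3]
dark 485 [ 491.7 -279.5   47.6   73.6   17.1]
```

View pics/c1.png

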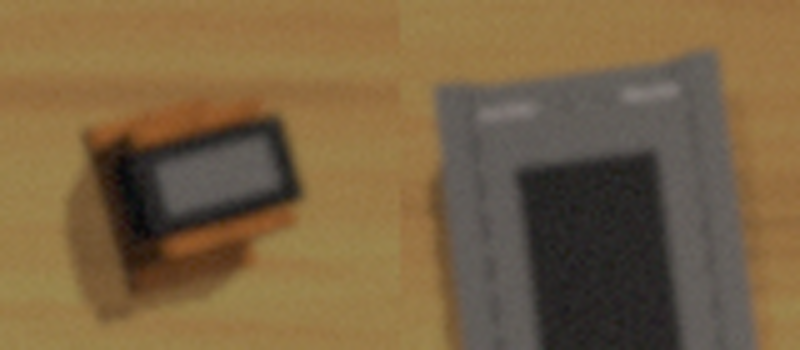

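The crop shows the battery's dark head between two orange plates, turned about +12°. The dock's back edge runs from (440,88) to (715,55), which agrees with a yaw of about +6.8°.

My measurements:

| Object | Position (mm) | Yaw |
|---|---|---|
| Dock | (635, 49) | 6.8° |
| Battery | (495, -286) | ~12.5° |
| Scraper origin | (472, 287) | 18° |

I'll move to the scraper now.

{"api": "play_rows", "payload": {
  "commands": [
    [[0.027, -0.022, -0.01], 0.07],
    [[0.027, -0.022, -0.01], 0.07],
    [[0.027, -0.022, -0.01], 0.07],
    [[0.027, -0.022, -0.01], 0.07],
    [[0.027, -0.022, -0.01], 0.07]
  ],
  "fingers": -0.3
}}

```text
t: 0.6
position: [339.5, 399.6, 180.3]
eef_rot: [-0.0, 0.013, 1.0, -0.0]
force: [-0.0, 0.7, -0.1]
width: 55.4
gripper_force: 0.0
```

{"api": "play_rows", "payload": {
  "commands": [
    [[0.027, -0.022, -0.01], 0.07],
    [[0.027, -0.022, -0.01], 0.07],
    [[0.027, -0.022, -0.01], 0.07],
    [[0.027, -0.022, -0.01], 0.07],
    [[0.027, -0.022, -0.01], 0.07]
  ]
}}

```text
t: 1.1
position: [474.5, 289.6, 130.3]
eef_rot: [-0.001, -0.161, 0.987, -0.0]
force: [0.1, 0.3, 0.1]
width: 55.3
gripper_force: 0.0
```

{"api": "play_rows", "payload": {
  "commands": [
    [[0, 0, -0.02], 0],
    [[0, 0, -0.02], 0],
    [[0, 0, 0], 0],
    [[0, 0, 0], 0],
    [[0, 0, 0], 0]
  ]
}}

```text
t: 1.6
position: [474.4, 291.4, 92.6]
eef_rot: [0.001, -0.16, 0.987, 0.0]
force: [0.3, 0.1, 0.4]
width: 55.3
gripper_force: 0.0
```

{"api": "play_rows", "payload": {
  "commands": [
    [[-0.002, -0.0035, -0.025], 0],
    [[0, 0, -0.025], 0],
    [[0, 0, -0.02], 0],
    [[0, 0, -0.012], 0],
    [[0, 0, -0.006], 0]
  ]
}}

```text
t: 2.1
position: [471.8, 287.6, 3.1]
eef_rot: [-0.0, -0.16, 0.987, 0.0]
force: [-0.8, 0.2, 0.2]
width: 55.5
gripper_force: 0.0
```

{"api": "play_rows", "payload": {
  "commands": [
    [[0, 0, 0], 0],
    [[0, 0, 0], 0],
    [[0, 0, 0], 0],
    [[0, 0, 0], 0],
    [[0, 0, 0], 0]
  ],
  "fingers": 1,
  "grip_force": 100
}}

```text
t: 2.6
position: [473.2, 287.9, 5.3]
eef_rot: [0.002, -0.159, 0.987, 0.0]
force: [-0.2, -0.8, 5.6]
width: 19.5
gripper_force: 99.4
```

{"api": "play_rows", "payload": {
  "commands": [
    [[0, 0, 0], 0],
    [[0, 0, 0], 0],
    [[0, 0, 0], 0],
    [[0, 0, 0], 0],
    [[0, 0, 0], 0]
  ]
}}

```text
t: 3.1
position: [473.2, 287.8, 5.3]
eef_rot: [0.002, -0.159, 0.987, 0.0]
force: [-1.1, -0.4, 5.2]
width: 19.2
gripper_force: 99.4
```

{"api": "play_rows", "payload": {
  "commands": [
    [[0, 0, 0.02], 0],
    [[-0.016, 0, 0.02], -0.05],
    [[-0.016, 0, 0.02], -0.05],
    [[-0.017, 0, 0.02], -0.05],
    [[-0.017, -0.02, 0.02], -0.05]
  ]
}}

```text
t: 3.6
position: [405.1, 268.4, 103.9]
eef_rot: [-0.0, -0.06, 0.998, 0.001]
force: [0.1, 0.4, 0.2]
width: 19.5
gripper_force: 98.6
```

{"api": "play_rows", "payload": {
  "commands": [
    [[0, -0.03, 0], 0],
    [[0, -0.03, 0], 0],
    [[0, -0.03, 0], 0],
    [[0, -0.03, 0], 0],
    [[0, -0.03, 0], 0]
  ]
}}

```text
t: 4.1
position: [405.4, 116.3, 103.1]
eef_rot: [-0.0, -0.06, 0.998, 0.0]
force: [0.5, -0.4, -1.7]
width: 18.9
gripper_force: 98.5
```

{"api": "play_rows", "payload": {
  "commands": [
    [[0, -0.03, 0], 0],
    [[0, -0.03, 0], 0],
    [[0, -0.02, -0.01], 0],
    [[0, -0.016, -0.01], 0],
    [[0, 0, 0], 0]
  ]
}}

```text
t: 4.6
position: [404.5, 20.1, 81.7]
eef_rot: [-0.002, -0.059, 0.998, 0.0]
force: [-0.8, 0.4, -1.2]
width: 19.5
gripper_force: 98.4
```

```bash
cat > blade.py <<'E'
from h import *
import pickle,sys
s=sensors.sense();print(s["position"].round(1),s["eef_rot"].round(4),s["force"].round(1))
for n in("top","scene"):
    c=read_camera(n);pickle.dump(c,open(n+"1.pkl","wb"))
    cv2.imwrite(f"pics/{n}_{sys.argv[1]}.png",c["frame"][:,:,::-1])
    W,d,o=cloud(c)
    m=(abs(W[...,1]-35)<40)&(W[...,0]>440)&(W[...,0]<552)&(W[...,2]>40)&(W[...,2]<130)
    P=W[m]; print(n,len(P))
    if len(P)>20:
        x=P[:,0]
        for a in range(440,552,14):
            q=P[(x>=a)&(x<a+14)]
            if len(q): print(a,len(q),np.median(q,0).round(1),q[:,0].max().round(1))
E
python3 blade.py a
```

```text
[404.5  20.1  81.7] [-1.700e-03 -5.850e-02  9.983e-01  1.000e-04] [-0.8  0.4 -1.2]
top 212
468 35 [479.3  32.5  87.8] 481.7
482 69 [488.9  34.3  87.8] 495.7
496 75 [503.4  36.   87.6] 509.8
510 33 [513.4  35.9  87.4] 517.5
scene 246
440 39 [446.9  29.2  89.2] 454.0
454 42 [460.8  30.9  89.2] 468.0
468 41 [476.   31.8  88.9] 481.4
482 45 [488.8  34.3  89. ] 495.6
496 41 [503.2  35.9  89.1] 509.8
510 38 [515.5  36.8  89.2] 518.7
```

{"api": "play_rows", "payload": {
  "commands": [
    [[0, -0.0015, -0.015], 0],
    [[0, 0, -0.0095], 0.006],
    [[0, 0, 0], 0],
    [[0.015, 0.002, 0], 0],
    [[0.015, 0.002, 0], 0]
  ]
}}

```text
t: 5.2
position: [436.4, 24.5, 59.4]
eef_rot: [0.0, -0.063, 0.998, 0.0]
force: [-0.1, -0.4, -0.7]
width: 19.3
gripper_force: 98.5
```

```bash
python3 blade.py b
```

```text
[436.4  24.5  59.4] [ 4.00e-04 -6.34e-02  9.98e-01  1.00e-04] [-0.1 -0.4 -0.7]
top 148
510 27 [521.6  40.3  66.4] 523.9
524 69 [531.5  40.4  65.8] 537.8
538 52 [543.5  42.1  65.8] 548.7
scene 863
440 466 [447.8  38.7 102.6] 454.0
454 117 [460.   27.1  73.9] 466.9
468 45 [474.4  31.8  66.8] 481.6
482 42 [488.5  33.   66.8] 496.0
496 46 [503.2  35.7  66.8] 509.8
510 46 [517.9  37.6  66.6] 523.4
524 44 [531.   39.7  67. ] 536.9
538 57 [546.1  41.9  66.6] 552.0
```

{"api": "play_rows", "payload": {
  "commands": [
    [[0, -0.001, -0.0023], -0.018],
    [[0, 0, 0], 0],
    [[0.015, 0.0018, 0], 0],
    [[0.015, 0.0018, 0], 0],
    [[0, 0, 0], 0]
  ]
}}

```text
t: 5.8
position: [466.8, 26.4, 56.8]
eef_rot: [0.001, -0.054, 0.999, 0.0]
force: [-0.9, -0.8, -1.2]
width: 19.2
gripper_force: 98.5
```

{"api": "play_rows", "payload": {
  "commands": [
    [[0.012, 0.0014, 0], 0],
    [[0, 0, 0.008], 0],
    [[0.002, 0, 0.009], 0],
    [[0.0035, 0.0004, 0.0145], 0],
    [[0, 0, 0], 0]
  ]
}}

```text
t: 6.3
position: [483.9, 28.1, 89.9]
eef_rot: [0.001, -0.054, 0.999, -0.0]
force: [-1.2, -0.2, -2.9]
width: 19.3
gripper_force: 98.3
```

```bash
cat > cov.py <<'E'
from h import *
s=sensors.sense();print(s["t"],s["position"].round(1),s["eef_rot"].round(3),s["force"].round(1))
c=read_camera("scene");W,_,_=cloud(c);a=np.radians(6.8)
X=W[...,0]-635;Y=W[...,1]-49.2
dx=X*np.cos(a)+Y*np.sin(a);dy=-X*np.sin(a)+Y*np.cos(a)
m=(abs(dy)<38)&(abs(dx)<150)&(W[...,2]>20)&(W[...,2]<260)
for z in range(-150,150,20):
    q=m&(dx>=z)&(dx<z+20)
    if q.sum()>5: print(z,q.sum(),"z",np.percentile(W[q][:,2],[5,50,95]).round(0))
cv2.imwrite("pics/cov.png",c["frame"][:,:,::-1])
E
python3 cov.py
```

```text
6.3 [483.9  28.1  89.9] [ 0.001 -0.054  0.999 -0.   ] [-1.2 -0.2 -2.9]
-150 1526 z [104. 176. 242.]
-130 760 z [ 97. 238. 258.]
-110 74 z [95. 97. 98.]
-90 34 z [67. 96. 98.]
-70 385 z [ 68. 107. 109.]
-50 439 z [ 98. 102. 104.]
-30 461 z [ 92.  96. 100.]
-10 479 z [87. 90. 94.]
10 498 z [81. 85. 88.]
30 529 z [75. 79. 82.]
50 628 z [63. 73. 76.]
70 855 z [23. 47. 65.]
```

View pics/cov.png

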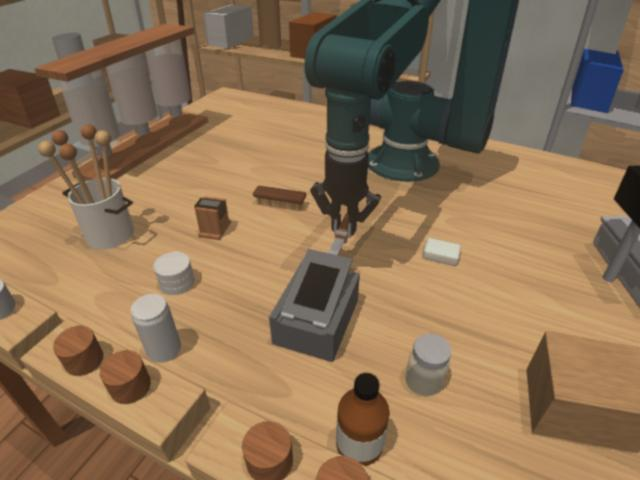

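The cover (318,280) is up about 0.28 rad, with the blade under its front edge at (338,250). The scraper is firm in the gripper, so I'll carry on along the arc.

{"api": "play_rows", "payload": {
  "commands": [
    [[0.0055, 0.0006, 0.014], 0],
    [[0.0075, 0.0009, 0.013], 0],
    [[0.0095, 0.0011, 0.0115], 0],
    [[0.011, 0.0013, 0.0103], 0],
    [[0.012, 0.0014, 0.0085], 0]
  ]
}}

```text
t: 6.85
position: [528.7, 33.5, 146.4]
eef_rot: [-0.001, -0.054, 0.999, -0.0]
force: [-3.0, -0.5, -1.3]
width: 19.3
gripper_force: 98.4
```

{"api": "play_rows", "payload": {
  "commands": [
    [[0.014, 0.0016, 0.006], 0],
    [[0.014, 0.0016, 0.005], 0],
    [[0.015, 0.0018, 0.003], 0],
    [[0.015, 0.0018, 0], 0],
    [[0, 0, 0], 0]
  ]
}}

```text
t: 7.35
position: [588.8, 40.5, 160.2]
eef_rot: [0.001, -0.054, 0.999, 0.0]
force: [0.1, 0.3, -2.4]
width: 19.8
gripper_force: 98.5
```

```bash
python3 cov.py
```

```text
7.35 [588.8  40.5 160.2] [ 0.001 -0.054  0.999  0.   ] [ 0.1  0.3 -2.4]
-130 14 z [172. 174. 176.]
-90 67 z [ 58.  68. 176.]
-70 424 z [ 50.  68. 222.]
-50 1353 z [ 46. 210. 255.]
-30 411 z [ 44. 172. 258.]
-10 155 z [ 44. 166. 168.]
10 138 z [ 46. 167. 168.]
30 28 z [ 66. 166. 168.]
50 1282 z [ 64.  96. 132.]
70 2512 z [ 28. 153. 204.]
```

{"api": "play_rows", "payload": {
  "commands": [
    [[0.008, 0.001, 0], 0],
    [[0.006, 0.0007, 0], 0],
    [[0, 0, 0], 0],
    [[-0.02, -0.002, 0], 0],
    [[-0.03, -0.0035, 0], 0]
  ]
}}

```text
t: 7.9
position: [551.7, 36.5, 159.3]
eef_rot: [0.001, -0.054, 0.999, 0.0]
force: [0.1, -0.1, -1.6]
width: 19.4
gripper_force: 98.5
```

```bash
cat > cov2.py <<'E'
from h import *
for n in("scene","top"):
    c=read_camera(n);W,_,_=cloud(c);a=np.radians(6.8)
    X=W[...,0]-635;Y=W[...,1]-49.2
    dx=X*np.cos(a)+Y*np.sin(a);dy=-X*np.sin(a)+Y*np.cos(a)
    for z in range(80,220,20):
        q=(abs(dy)<38)&(dx>45)&(dx<120)&(W[...,2]>=z)&(W[...,2]<z+20)
        if q.sum()>5: print(n,z,q.sum(),"dx",np.percentile(dx[q],[5,50,95]).round(0))
E
python3 cov2.py
```

```text
scene 80 261 dx [66. 68. 71.]
scene 100 287 dx [71. 73. 75.]
scene 120 306 dx [75. 78. 80.]
scene 140 332 dx [80. 82. 84.]
scene 160 370 dx [84. 87. 88.]
scene 180 389 dx [88. 90. 93.]
scene 200 172 dx [88. 91. 93.]
top 120 139 dx [69. 72. 74.]
top 140 263 dx [73. 76. 78.]
top 160 257 dx [77. 80. 83.]
top 180 301 dx [82. 85. 88.]
top 200 124 dx [86. 89. 92.]
```

{"api": "play_rows", "payload": {
  "commands": [
    [[-0.022, -0.002, 0], 0],
    [[-0.022, -0.002, 0], 0],
    [[-0.022, -0.002, 0], 0],
    [[-0.022, -0.002, 0], 0],
    [[-0.022, 0.02, 0], 0]
  ]
}}

```text
t: 8.5
position: [441.2, 47.2, 160.0]
eef_rot: [0.001, -0.052, 0.999, -0.001]
force: [0.8, 1.6, -0.7]
width: 19.8
gripper_force: 98.5
```

{"api": "play_rows", "payload": {
  "commands": [
    [[0, 0.045, -0.01], 0],
    [[0, 0.045, -0.01], 0],
    [[0, 0.045, -0.01], 0],
    [[0, 0.045, -0.01], 0],
    [[0, 0.045, -0.01], 0]
  ]
}}

```text
t: 9.0
position: [441.6, 275.9, 109.8]
eef_rot: [0.002, -0.054, 0.999, 0.001]
force: [0.8, -0.1, -0.8]
width: 19.0
gripper_force: 98.5
```

{"api": "play_rows", "payload": {
  "commands": [
    [[0.01, 0.02, -0.03], 0],
    [[0.01, 0, -0.03], 0],
    [[0, 0, -0.025], 0],
    [[0, 0, -0.012], 0],
    [[0, 0, 0], 0]
  ]
}}

```text
t: 9.5
position: [459.9, 293.0, 10.5]
eef_rot: [-0.002, -0.054, 0.999, -0.001]
force: [-0.5, 0.1, -1.9]
width: 19.6
gripper_force: 98.5
```

{"api": "play_rows", "payload": {
  "commands": [
    [[0, 0, -0.004], 0],
    [[0, 0, -0.002], 0],
    [[0, 0, 0], 0],
    [[0, 0, 0], 0],
    [[0, 0, 0], 0]
  ]
}}

```text
t: 10.0
position: [461.3, 293.7, 7.1]
eef_rot: [0.001, -0.054, 0.999, 0.0]
force: [0.1, -0.1, -0.2]
width: 19.2
gripper_force: 98.5
```

{"api": "play_rows", "payload": {
  "commands": [
    [[0, 0, 0], 0],
    [[0, 0, 0], 0],
    [[0, 0, 0], 0],
    [[0, 0, 0], 0],
    [[0, 0, 0], 0]
  ],
  "fingers": -0.3
}}

```text
t: 10.5
position: [460.9, 293.6, 6.4]
eef_rot: [0.0, -0.054, 0.999, 0.0]
force: [0.4, 0.2, 0.0]
width: 55.1
gripper_force: 0.0
```

{"api": "play_rows", "payload": {
  "commands": [
    [[0, 0, 0.02], 0],
    [[0, 0, 0.04], 0],
    [[0, 0, 0.045], 0],
    [[0, 0, 0.045], 0],
    [[0, 0, 0.02], 0]
  ],
  "fingers": -1
}}

```text
t: 11.0
position: [462.8, 294.5, 182.1]
eef_rot: [0.004, -0.054, 0.999, 0.002]
force: [-0.2, 0.7, 0.4]
width: 85.4
gripper_force: 0.0
```

{"api": "play_rows", "payload": {
  "commands": [
    [[0, -0.045, 0], 0.02],
    [[0, -0.045, 0], 0.02],
    [[0, -0.045, 0], 0.02],
    [[0, -0.045, 0], 0.02],
    [[0, -0.045, 0], 0.03]
  ]
}}

```text
t: 11.5
position: [460.6, 66.9, 176.5]
eef_rot: [0.0, -0.11, 0.994, -0.0]
force: [1.1, 0.1, 0.4]
width: 85.4
gripper_force: 0.0
```

{"api": "play_rows", "payload": {
  "commands": [
    [[0, -0.045, 0], 0],
    [[0, -0.045, 0], 0],
    [[0, -0.045, 0], 0],
    [[0, -0.045, 0], 0],
    [[0, -0.045, 0], 0]
  ]
}}

```text
t: 12.0
position: [460.6, -158.3, 176.6]
eef_rot: [0.0, -0.109, 0.994, -0.0]
force: [0.3, 0.7, -0.4]
width: 85.3
gripper_force: 0.0
```

```bash
cat > m.py <<'E'
from h import *
import pickle
for n in("top","scene"):
    c=read_camera(n);W,d,o=cloud(c);pickle.dump(c,open(n+"2.pkl","wb"))
    f=c["frame"].astype(int)
    near=(abs(W[...,0]-495)<50)&(abs(W[...,1]+286)<55)
    up=near&(W[...,2]>66)&(W[...,2]<82)
    vv,uu=np.nonzero(up);q=onplane(c,np.c_[uu,vv],72);print(n,"all",len(q),rect(q))
    sat=f.max(-1)-f.min(-1)
    hd=up&(sat<35)
    vv,uu=np.nonzero(hd);q=onplane(c,np.c_[uu,vv],74);print(n,"head",len(q),rect(q),q.mean(0))
    lab=up&(sat<35)&(f.max(-1)>75)
    vv,uu=np.nonzero(lab);q=onplane(c,np.c_[uu,vv],74);print(n,"label",len(q),rect(q),q.mean(0))
    s=(W[...,2]>5)&(W[...,2]<30)&(abs(W[...,0]-470)<140)&(abs(W[...,1]-293)<45)
    vv,uu=np.nonzero(s);q=onplane(c,np.c_[uu,vv],15);print(n,"scraper",len(q),rect(q), np.percentile(W[s][:,2],[10,90]))
print(sensors.sense()["position"])
E
python3 m.py
```

```text
Traceback (most recent call last):
  File "m.py", line 8, in <module>
    vv,uu=np.nonzero(up);q=onplane(c,np.c_[uu,vv],72);print(n,"all",len(q),rect(q))
                           ~~~~~~~^^^^^^^^^^^^^^^^^^^
  File "h.py", line 10, in onplane
    p=cv2.undistortPoints(np.array(uv,float).reshape(-1,1,2),c["K"],c["dist_coeffs"]).reshape(-1,2)
      ~~~~~~~~~~~~~~~~~~~^^^^^^^^^^^^^^^^^^^^^^^^^^^^^^^^^^^^^^^^^^^^^^^^^^^^^^^^^^^^
cv2.error: OpenCV(4.12.0) /io/opencv/modules/calib3d/src/undistort.dispatch.cpp:347: error: (-215:Assertion failed) CV_IS_MAT(_src) && CV_IS_MAT(_dst) && (_src->rows == 1 || _src->cols == 1) && (_dst->rows == 1 || _dst->cols == 1) && _src->cols + _src->rows - 1 == _dst->rows + _dst->cols - 1 && (CV_MAT_TYPE(_src->type) == CV_32FC2 || CV_MAT_TYPE(_src->type) == CV_64FC2) && (CV_MAT_TYPE(_dst->type) == CV_32FC2 || CV_MAT_TYPE(_dst->type) == CV_64FC2) in function 'cvUndistortPointsInternal'
```

```bash
sed -i 's/c=read_camera(n);W/c=pickle.load(open(n+".pkl","rb"));W/; s/pickle.dump.*$//; s/^    s=(W.*$//; /"scraper"/d; s/W,d,o=cloud(c);/W,d,o=cloud(c)/' m.py; python3 m.py
```

```text
top all 796 [ 494.5 -285.8   51.5   63.1   13.5]
top head 542 [ 493.5 -285.1   33.4   61.7   12.2] [ 493.86820427 -284.75609085]
top label 235 [ 495.7 -290.6   22.4   50.9   18.7] [ 494.64579076 -287.33968213]
scene all 434 [ 497.9 -287.    60.8   68.1   13.9]
scene head 232 [ 500.  -283.    41.    66.6   10.4] [ 496.58438567 -283.26608449]
scene label 116 [ 493.7 -293.    23.7   49.1   15.5] [ 493.10533533 -290.90919945]
[ 460.24390022 -165.20418995  176.32542736]
```

{"api": "play_rows", "payload": {
  "commands": [
    [[0.011, -0.04, 0], 0.005],
    [[0.011, -0.04, -0.02], 0],
    [[0.012, -0.04, -0.03], 0],
    [[0, 0, -0.01], 0],
    [[0, 0, 0], 0]
  ]
}}

```text
t: 12.55
position: [493.0, -274.6, 113.9]
eef_rot: [-0.002, -0.111, 0.994, 0.003]
force: [-0.2, -0.2, 0.6]
width: 85.5
gripper_force: 0.0
```

{"api": "play_rows", "payload": {
  "commands": [
    [[0.0015, -0.0105, -0.01], 0],
    [[0, 0, 0], 0],
    [[0, 0, -0.025], 0],
    [[0, 0, -0.025], 0],
    [[0, 0, -0.018], 0]
  ]
}}

```text
t: 13.05
position: [496.2, -285.0, 39.2]
eef_rot: [0.0, -0.112, 0.994, -0.0]
force: [-0.3, 1.0, 0.3]
width: 85.6
gripper_force: 0.0
```

{"api": "play_rows", "payload": {
  "commands": [
    [[0, 0, 0], 0],
    [[0, 0, 0], 0],
    [[0, 0, 0], 0],
    [[0, 0, 0], 0],
    [[0, 0, 0], 0]
  ],
  "fingers": 1,
  "grip_force": 50
}}

```text
t: 13.55
position: [496.9, -287.1, 40.9]
eef_rot: [0.001, -0.111, 0.994, -0.002]
force: [-0.4, -4.5, 2.4]
width: 61.6
gripper_force: 57.7
```

{"api": "play_rows", "payload": {
  "commands": [
    [[0, 0, 0], 0],
    [[0, 0, 0], 0],
    [[0, 0, 0], 0],
    [[0, 0, 0], 0],
    [[0, 0, 0], 0]
  ]
}}

```text
t: 14.05
position: [496.9, -287.1, 40.9]
eef_rot: [0.001, -0.111, 0.994, -0.001]
force: [-0.8, -3.6, 6.0]
width: 61.4
gripper_force: 58.1
```

{"api": "play_rows", "payload": {
  "commands": [
    [[0, 0, 0.01], 0],
    [[0, 0, 0.02], 0],
    [[0, 0, 0.025], 0],
    [[0, 0, 0.025], 0],
    [[0, 0, 0.02], 0]
  ]
}}

```text
t: 14.55
position: [495.7, -283.9, 138.6]
eef_rot: [-0.001, -0.112, 0.994, 0.002]
force: [0.0, -0.8, -3.1]
width: 61.1
gripper_force: 58.3
```

{"api": "play_rows", "payload": {
  "commands": [
    [[0, 0.02, 0], -0.02],
    [[-0.004, 0.035, 0], -0.02],
    [[-0.004, 0.035, 0], -0.02],
    [[-0.004, 0.035, 0], -0.02],
    [[-0.004, 0.03, 0], -0.025]
  ]
}}

```text
t: 15.05
position: [478.4, -127.2, 137.1]
eef_rot: [-0.002, -0.059, 0.998, 0.003]
force: [-0.1, -0.1, -2.3]
width: 61.0
gripper_force: 58.4
```

{"api": "play_rows", "payload": {
  "commands": [
    [[0, 0, -0.03], 0],
    [[0, 0, -0.03], 0],
    [[0, 0, -0.03], 0],
    [[0, 0, -0.009], 0],
    [[0, 0, 0], 0]
  ]
}}

```text
t: 15.55
position: [477.7, -129.1, 37.3]
eef_rot: [-0.003, -0.059, 0.998, 0.002]
force: [-0.0, 0.8, -2.4]
width: 61.3
gripper_force: 58.2
```

{"api": "play_rows", "payload": {
  "commands": [
    [[0, 0, -0.002], 0],
    [[0, 0, -0.0015], 0],
    [[0, 0, -0.001], 0],
    [[0, 0, 0], 0],
    [[0, 0, 0], 0]
  ]
}}

```text
t: 16.05
position: [480.4, -131.0, 36.3]
eef_rot: [0.0, -0.059, 0.998, -0.0]
force: [-0.5, -0.2, -3.2]
width: 61.2
gripper_force: 58.3
```

{"api": "play_rows", "payload": {
  "commands": [
    [[0, 0, -0.0015], 0],
    [[0, 0, -0.0015], 0],
    [[0, 0, 0], 0],
    [[0, 0, 0], 0],
    [[0, 0, 0], 0]
  ]
}}

```text
t: 16.55
position: [480.2, -130.9, 32.8]
eef_rot: [0.0, -0.059, 0.998, -0.0]
force: [0.6, 0.6, -0.9]
width: 61.5
gripper_force: 58.4
```

{"api": "play_rows", "payload": {
  "commands": [
    [[0, 0, -0.001], 0],
    [[0, 0, 0], 0],
    [[0, 0, 0], 0],
    [[0, 0, 0], 0],
    [[0, 0, 0], 0]
  ]
}}

```text
t: 17.05
position: [480.4, -130.9, 32.8]
eef_rot: [0.0, -0.059, 0.998, -0.0]
force: [-1.7, 0.8, 5.9]
width: 61.0
gripper_force: 59.2
```

{"api": "play_rows", "payload": {
  "commands": [
    [[0, 0, 0], 0],
    [[0, 0, 0], 0],
    [[0, 0, 0], 0],
    [[0, 0, 0], 0],
    [[0, 0, 0.02], 0]
  ],
  "fingers": -1
}}

```text
t: 17.55
position: [477.7, -129.9, 48.7]
eef_rot: [-0.003, -0.059, 0.998, 0.002]
force: [-0.2, 0.1, 0.9]
width: 85.4
gripper_force: 0.0
```

{"api": "play_rows", "payload": {
  "commands": [
    [[0, 0, 0.04], 0],
    [[-0.03, 0, 0.04], 0],
    [[-0.04, 0, 0.04], 0],
    [[-0.05, 0, 0], 0],
    [[-0.05, 0, 0], 0]
  ]
}}

```text
t: 18.05
position: [314.1, -131.2, 168.6]
eef_rot: [0.001, -0.06, 0.998, -0.001]
force: [-0.7, -0.7, 0.8]
width: 85.2
gripper_force: 0.0
```

```bash
cat > b.py <<'E'
from h import *
import sys
print(sensors.sense()["position"].round(1),sensors.sense()["eef_rot"].round(4))
for n in("top","scene"):
    c=read_camera(n);W,d,o=cloud(c);f=c["frame"].astype(int)
    cv2.imwrite(f"pics/{n}_b{sys.argv[1]}.png",c["frame"][:,:,::-1])
    up=(abs(W[...,0]-480)<50)&(abs(W[...,1]+131)<50)&(W[...,2]>58)&(W[...,2]<74)
    if up.sum()>50:
        vv,uu=np.nonzero(up);q=onplane(c,np.c_[uu,vv],66);print(n,"head",len(q),rect(q),q.mean(0),"z",W[up][:,2].mean())
    s=(W[...,2]>5)&(W[...,2]<30)&(abs(W[...,0]-470)<140)&(abs(W[...,1]-293)<45)
    vv,uu=np.nonzero(s);q=onplane(c,np.c_[uu,vv],15);print(n,"scraper",len(q),rect(q), np.percentile(W[s][:,2],[10,90]))
    a=np.radians(6.8);X=W[...,0]-635;Y=W[...,1]-49.2
    dx=X*np.cos(a)+Y*np.sin(a);dy=-X*np.sin(a)+Y*np.cos(a)
    r=(abs(dy)<60)&(dx>-80)&(dx<50)
    rim=r&(W[...,2]>62)&(W[...,2]<80)
    vv,uu=np.nonzero(rim);q=onplane(c,np.c_[uu,vv],70);print(n,"rim",rect(q))
    hole=r&(W[...,2]<38)&(abs(dx)<35)&(abs(dy)<35)
    if hole.sum()>20: vv,uu=np.nonzero(hole);q=onplane(c,np.c_[uu,vv],45);print(n,"hole",len(q),rect(q))
E
python3 b.py 1
```

```text
[ 314.1 -131.2  168.6] [ 0.0013 -0.0597  0.9982 -0.0012]
top head 577 [ 478.9 -127.3   34.3   61.     8.1] [ 478.87408835 -127.28897709] z 66.12556222524094
top scraper 1084 [4.693e+02 2.903e+02 2.775e+02 8.750e+01 1.000e-01] [ 6.39384954 22.44846557]
top rim [623.2  47.8 126.4 112.5   6.9]
top hole 291 [636.   49.   27.9  42.4   6.7]
scene head 368 [ 485.  -127.1   43.9   65.8    8. ] [ 484.31022537 -126.81813841] z 65.42451460350902
scene scraper 856 [470.1 298.   54.1 214.6  87. ] [11.16902117 22.21096453]
scene rim [623.1  46.8 128.2 115.2   6.5]
```

{"api": "play_rows", "payload": {
  "commands": [
    [[0.02, 0, 0], -0.145],
    [[0.02, 0, 0], -0.145],
    [[0.02, 0, 0], -0.145],
    [[0.02, 0, 0], -0.145],
    [[0.02, 0, 0], -0.145]
  ]
}}

```text
t: 18.65
position: [416.1, -130.8, 166.8]
eef_rot: [0.0, 0.302, 0.953, 0.0]
force: [0.1, -0.4, 0.4]
width: 85.1
gripper_force: 0.0
```

{"api": "play_rows", "payload": {
  "commands": [
    [[0.02, 0, 0], -0.145],
    [[0.02, 0, 0], -0.145],
    [[0.02, 0, 0], -0.145],
    [[0.008, 0, 0], -0.145],
    [[0, 0, 0], -0.145]
  ]
}}

```text
t: 19.15
position: [484.4, -130.7, 166.3]
eef_rot: [-0.0, 0.62, 0.785, 0.0]
force: [0.9, 0.9, 0.3]
width: 85.6
gripper_force: 0.0
```

{"api": "play_rows", "payload": {
  "commands": [
    [[0, 0, 0], -0.121],
    [[0, 0, 0], 0],
    [[0, 0, 0], 0],
    [[0, 0, 0], 0],
    [[0, 0, 0], 0]
  ],
  "fingers": -0.5
}}

```text
t: 19.65
position: [482.8, -130.9, 167.0]
eef_rot: [0.0, 0.664, 0.748, 0.0]
force: [0.5, 0.5, -0.3]
width: 64.0
gripper_force: 0.0
```

{"api": "play_rows", "payload": {
  "commands": [
    [[-0.0015, 0.0007, -0.03], 0],
    [[0, 0, -0.03], 0],
    [[0, 0, -0.03], 0],
    [[0, 0, -0.025], 0],
    [[0, 0, -0.013], 0]
  ]
}}

```text
t: 20.15
position: [479.7, -129.6, 36.5]
eef_rot: [-0.002, 0.664, 0.748, -0.001]
force: [1.0, 0.2, 0.1]
width: 64.1
gripper_force: 0.0
```

{"api": "play_rows", "payload": {
  "commands": [
    [[0, 0, 0], 0],
    [[0, 0, 0], 0],
    [[0, 0, 0], 0],
    [[0, 0, 0], 0],
    [[0, 0, 0], 0]
  ],
  "fingers": 1,
  "grip_force": 60
}}

```text
t: 20.65
position: [482.1, -130.5, 40.3]
eef_rot: [0.001, 0.664, 0.748, 0.0]
force: [0.5, -0.8, 0.9]
width: 33.0
gripper_force: 62.2
```

{"api": "play_rows", "payload": {
  "commands": [
    [[0, 0, 0], 0],
    [[0, 0, 0], 0],
    [[0, 0, 0], 0],
    [[0, 0, 0], 0],
    [[0, 0, 0], 0]
  ]
}}

```text
t: 21.15
position: [482.2, -130.5, 40.3]
eef_rot: [0.001, 0.664, 0.748, 0.0]
force: [-0.6, -0.0, 6.1]
width: 32.9
gripper_force: 62.8
```

{"api": "play_rows", "payload": {
  "commands": [
    [[0, 0, 0.02], 0],
    [[0, 0, 0.025], 0],
    [[0, 0, 0.025], 0],
    [[0, 0, 0.025], 0],
    [[0.02, 0.022, 0.005], 0]
  ]
}}

```text
t: 21.65
position: [501.1, -110.3, 141.4]
eef_rot: [0.002, 0.666, 0.746, -0.0]
force: [1.8, -0.9, -2.4]
width: 33.3
gripper_force: 61.9
```

{"api": "play_rows", "payload": {
  "commands": [
    [[0.03, 0.034, 0], 0],
    [[0.03, 0.034, 0], 0],
    [[0.03, 0.034, 0], 0],
    [[0.03, 0.034, 0], 0],
    [[0.0165, 0.018, 0], 0]
  ]
}}

```text
t: 22.15
position: [638.3, 49.1, 136.5]
eef_rot: [-0.002, 0.663, 0.748, -0.001]
force: [-0.0, -0.4, -3.0]
width: 32.9
gripper_force: 61.9
```

{"api": "play_rows", "payload": {
  "commands": [
    [[0, 0, -0.02], 0],
    [[0, 0, -0.015], 0],
    [[0, 0, 0], 0],
    [[0, 0, 0], 0],
    [[0, 0, 0], 0]
  ]
}}

```text
t: 22.65
position: [637.9, 45.2, 104.8]
eef_rot: [0.0, 0.665, 0.747, 0.0]
force: [0.3, -1.3, -3.0]
width: 33.3
gripper_force: 61.8
```

```bash
python3 - <<'E'
from h import *
print(sensors.sense()["position"].round(1),sensors.sense()["eef_rot"].round(4))
ims=[]
for n in("scene","top"):
    c=read_camera(n);W,d,o=cloud(c)
    ims.append(cv2.resize(c["frame"][170:370,210:410] if n=="scene" else c["frame"][100:300,200:400],None,fx=2,fy=2,interpolation=cv2.INTER_CUBIC))
    a=np.radians(6.8);X=W[...,0]-636;Y=W[...,1]-49
    dx=X*np.cos(a)+Y*np.sin(a);dy=-X*np.sin(a)+Y*np.cos(a)
    for z in range(70,140,8):
        q=(abs(dx)<26)&(abs(dy)<45)&(W[...,2]>=z)&(W[...,2]<z+8)
        if q.sum()>10: print(n,z,q.sum(),"dx",np.percentile(dx[q],[3,50,97]).round(1),"dy",np.percentile(dy[q],[3,50,97]).round(1))
cv2.imwrite("pics/hov.png",np.hstack(ims)[:,:,::-1])
E
```

```text
[637.9  45.2 104.8] [4.000e-04 6.645e-01 7.472e-01 4.000e-04]
scene 70 52 dx [-21.6   0.7  24.7] dy [16.3 42.8 44.7]
scene 102 33 dx [-13.1  16.   18.7] dy [18.9 27.1 28. ]
scene 110 45 dx [-12.3  14.7  18.9] dy [17.7 27.4 28.2]
scene 118 44 dx [-12.8  16.6  18.6] dy [17.2 26.9 27.9]
scene 126 258 dx [-15.5   0.1  18. ] dy [-3.5 16.1 27.4]
scene 134 27 dx [-18.1 -15.4  25.1] dy [1.6 6.7 8.3]
top 70 46 dx [-21.1  -4.8  24.5] dy [-19.6  43.1  44.8]
top 102 14 dx [-19.4 -15.8 -14.8] dy [-27.1  -2.8  23.2]
top 110 28 dx [-21.4 -15.3 -14.2] dy [-30.5 -14.7  27.6]
top 118 22 dx [-18.6 -15.4  -9.4] dy [-31.6  14.5  27.3]
top 126 112 dx [-15.2  -8.4   2.9] dy [-31.9 -20.9  28.3]
top 134 13 dx [-15.5  -9.9  -2. ] dy [-31.  -21.5  25.6]
```

View pics/hov.png

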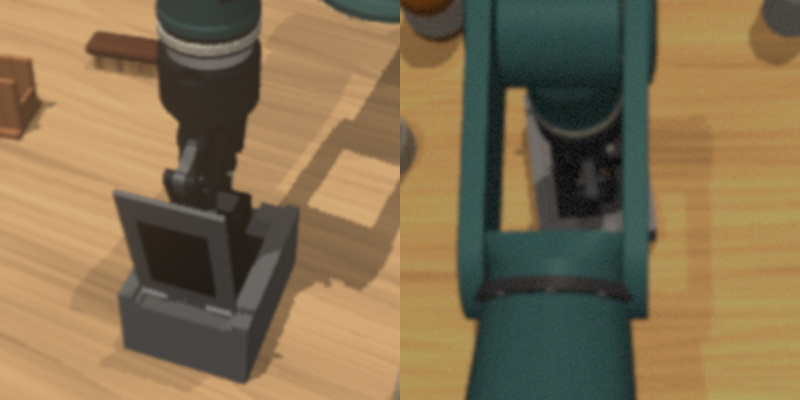

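The view shows the cover open with the battery hanging over the bay. The point clouds put it about +1.6 mm along dock x and -2.3 mm along dock y, so I'll correct that and descend.

{"api": "play_rows", "payload": {
  "commands": [
    [[-0.0019, 0.0021, 0], 0],
    [[0, 0, -0.01], 0],
    [[0, 0, -0.008], 0],
    [[0, 0, -0.004], 0],
    [[0, 0, 0], 0]
  ]
}}

```text
t: 23.25
position: [635.8, 48.0, 84.6]
eef_rot: [0.0, 0.664, 0.748, 0.0]
force: [-4.4, -0.4, 8.1]
width: 32.7
gripper_force: 64.0
```

{"api": "play_rows", "payload": {
  "commands": [
    [[0, 0, -0.002], 0],
    [[0, 0, -0.002], 0],
    [[0, 0, -0.002], 0],
    [[0, 0, 0], 0],
    [[0, 0, 0], 0]
  ]
}}

```text
t: 23.75
position: [636.1, 48.0, 84.2]
eef_rot: [0.001, 0.664, 0.748, 0.001]
force: [-10.8, 0.5, 26.6]
width: 33.2
gripper_force: 67.6
```

{"api": "play_rows", "payload": {
  "commands": [
    [[0, 0, 0.005], 0],
    [[-0.0018, -0.0002, 0], 0],
    [[0, 0, -0.002], 0],
    [[0, 0, -0.002], 0],
    [[0, 0, 0], 0]
  ]
}}

```text
t: 24.25
position: [636.6, 47.8, 77.4]
eef_rot: [0.002, 0.664, 0.747, 0.002]
force: [5.8, 0.3, 0.3]
width: 32.9
gripper_force: 61.8
```

{"api": "play_rows", "payload": {
  "commands": [
    [[0, 0, -0.0015], 0],
    [[0, 0, -0.0015], 0],
    [[0, 0, -0.001], 0],
    [[0, 0, 0], 0],
    [[0, 0, 0], 0]
  ]
}}

```text
t: 24.75
position: [636.6, 47.8, 72.9]
eef_rot: [0.002, 0.664, 0.747, 0.002]
force: [6.3, -0.3, -0.5]
width: 32.7
gripper_force: 61.7
```

{"api": "play_rows", "payload": {
  "commands": [
    [[0.001, 0, -0.003], 0],
    [[0, 0, -0.004], 0],
    [[0, 0, -0.004], 0],
    [[0, 0, -0.003], 0],
    [[0, 0, 0], 0]
  ]
}}

```text
t: 25.25
position: [636.7, 47.8, 58.2]
eef_rot: [0.001, 0.664, 0.747, 0.001]
force: [7.8, 1.0, -2.6]
width: 32.9
gripper_force: 61.3
```

{"api": "play_rows", "payload": {
  "commands": [
    [[0, 0, -0.003], 0],
    [[0, 0, -0.003], 0],
    [[0, 0, -0.002], 0],
    [[0, 0, 0], 0],
    [[0, 0, 0], 0]
  ]
}}

```text
t: 25.75
position: [636.7, 47.8, 50.4]
eef_rot: [0.001, 0.664, 0.747, 0.001]
force: [5.8, 1.0, -1.6]
width: 33.3
gripper_force: 61.5
```

{"api": "play_rows", "payload": {
  "commands": [
    [[0.0005, 0, -0.0015], 0],
    [[0, 0, -0.0015], 0],
    [[0, 0, -0.001], 0],
    [[0, 0, 0], 0],
    [[0, 0, 0], 0]
  ]
}}

```text
t: 26.25
position: [636.8, 47.8, 49.4]
eef_rot: [0.001, 0.664, 0.748, 0.001]
force: [0.6, -0.0, 8.5]
width: 33.1
gripper_force: 62.6
```

{"api": "play_rows", "payload": {
  "commands": [
    [[0, 0, 0], 0],
    [[0, 0, 0], 0],
    [[0, 0, 0], 0],
    [[0, 0, 0], 0],
    [[0, 0, 0], 0]
  ],
  "fingers": -0.2
}}

```text
t: 26.75
position: [635.0, 47.7, 46.3]
eef_rot: [-0.001, 0.664, 0.748, -0.0]
force: [-0.9, -1.1, -0.3]
width: 50.8
gripper_force: 0.0
```

{"api": "play_rows", "payload": {
  "commands": [
    [[0, 0, 0.02], 0],
    [[0, 0, 0.03], 0],
    [[0, 0, 0.035], 0],
    [[-0.02, 0, 0.035], 0],
    [[-0.045, 0, 0], 0]
  ]
}}

```text
t: 27.25
position: [575.0, 47.4, 173.6]
eef_rot: [0.005, 0.664, 0.747, 0.004]
force: [1.1, 0.5, 1.0]
width: 50.8
gripper_force: 0.0
```

{"api": "play_rows", "payload": {
  "commands": [
    [[-0.045, -0.02, 0], 0],
    [[-0.045, -0.02, 0], 0],
    [[-0.045, -0.02, 0], 0],
    [[-0.04, -0.02, 0], 0],
    [[0, 0, 0], 0]
  ]
}}

```text
t: 27.75
position: [391.2, -33.4, 166.4]
eef_rot: [-0.0, 0.665, 0.747, -0.001]
force: [0.2, 0.4, -0.5]
width: 51.3
gripper_force: 0.0
```

```bash
python3 b.py 2; python3 cov2.py | grep scene; python3 - <<'E'
from h import *
for n in("top","scene"):
    c=read_camera(n);W,_,_=cloud(c);a=np.radians(6.8)
    X=W[...,0]-636;Y=W[...,1]-49
    dx=X*np.cos(a)+Y*np.sin(a);dy=-X*np.sin(a)+Y*np.cos(a)
    q=(abs(dx)<28)&(abs(dy)<36)&(W[...,2]>68)&(W[...,2]<90)
    if q.sum()>20:
        vv,uu=np.nonzero(q);p=onplane(c,np.c_[uu,vv],75);print(n,"bat",len(p),rect(p),W[q][:,2].mean(), np.linalg.lstsq(np.c_[dx[q],dy[q],np.ones(q.sum())],W[q][:,2],rcond=None)[0])
E
```

```text
[391.2 -33.4 166.4] [-4.000e-04  6.654e-01  7.465e-01 -1.000e-03]
top scraper 1095 [468.4 290.3 276.7  86.4   0.7] [ 6.01914688 22.58014141]
top rim [623.   47.9 125.8 112.5   6.7]
scene scraper 857 [479.2 296.7 197.3  24.8   6.6] [11.20971969 22.21844238]
scene rim [622.9  46.6 127.6 115.    6.5]
scene 80 259 dx [66. 68. 71.]
scene 100 284 dx [71. 73. 75.]
scene 120 307 dx [75. 77. 79.]
scene 140 330 dx [80. 82. 84.]
scene 160 370 dx [84. 87. 88.]
scene 180 391 dx [88. 90. 93.]
scene 200 176 dx [89. 92. 93.]
top bat 573 [635.1  49.9  35.5  61.7   7.1] 75.23076122343275 [1.20203817e-02 1.71261421e-03 7.52386328e+01]
scene bat 172 [634.5  73.3  42.2  20.7  26.1] 74.6755501997032 [-3.22839546e-02 -1.28685637e-01  7.76063793e+01]
```

View pics/top_b2.png

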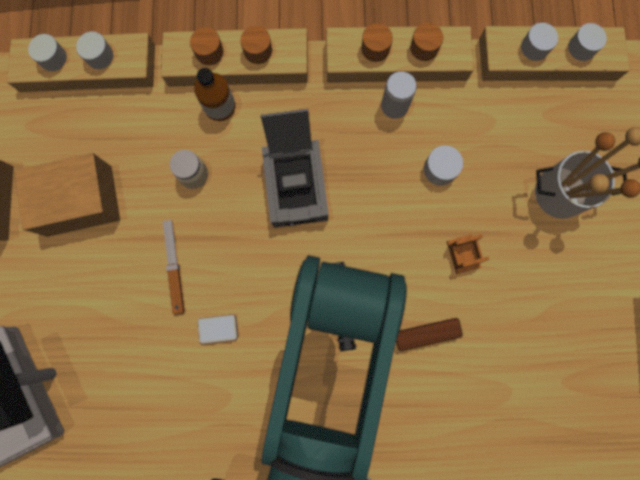

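The battery (294,181) is home in the dock: its top is at 75 mm, level, turned 7.1°, and within about 1 mm of the socket. The cover stands open at about 1.79 rad. The scraper (173,268) lies flat and clear, and the other goods haven't moved. I'll hand it in.

```bash
python3 -c "
from rig import close_job
print(close_job())"
```

```text
the job is handed in; nothing more can be done
None
```

The job is handed in: the battery is seated in the dock's socket, the cover is open past upright (about 1.79 rad), the scraper lies flat on the counter clear of the dock and holder, and the other goods look unmoved in the last picture; no verdict came back.

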